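Unlatch a wig stand and hold its post raised

ROBOT

A 6-joint arm with a two-finger parallel gripper is mounted at the origin on the work surface. World frame = base frame: x ahead of the robot, y to its left, z up, the work surface at z = 0. Lengths are in mm, angles in rad, forces in N, time in s.
With the tool pointing down it reaches from about 325 to 925 mm from the base axis. Payload 3.1 kg.
Tool frame: the origin (TCP) lies midway between the tips of the shut fingers; the grasp point (between the pads) lies 19 mm behind it; z points along the fingers, y is the direction in which the jaws open and shut (so a half turn about z gives the same grasp; the last joint's range is limited). The gripper opens to 85 mm and grips with 20 to 120 N. Pads are 22 mm wide; open, the fingers measure 114 mm over their backs; the gripper's body (76 mm by 85 mm) begins 54 mm behind the grasp point. The pads swing forward as they close: fully open they stand 13 mm farther back than shut.
Start: joints at [-1.393, 0.217, 1.613, -0, 1.311, -0.112], TCP at [178.621, -598.944, 205.4] pointing down, gripper open.
Joint ranges: [-2.75, 2.75], [-0.78, 2.1], [0.31, 2.55], [-1.13, 4.27], [0.13, 2.63], [-2.58, 2.58]. Speed limits (rad/s): [2.79, 2.79, 3.14, 3.14, 3.14, 3.14].

INTERFACE

Orientations are given as a unit quaternion [w, x, y, z].
In Python, from station import telemetry, cams, hand_in gives the robot as it stands. The module is installed in compiled form; this text tells all that it offers.
- The arm moves only by the tool drive_tool, never from a script. Its argument "targets" is a list that holds one entry, the list of rows, each a list of 6 numbers: the shift along the tool's x, y, z in cm, then the turn, a rotation vector about the tool's x, y, z in degrees. In form: [[[x, y, z, rx, ry, rz], ...]]. A call has 1 to 10 rows; each row is the pose to reach, as a shift and turn from the pose commanded when the call began, along the tool's axes at that moment; what a row does not reach only later rows make up. A row lasts 1/12 s, in which the tool goes at most 41.7 mm and 7.16 degrees, less where a joint would pass 70% of its speed; a pose out of reach is approached as far as the arm can. A call with a gripper value outside its range is refused whole. "hand" is the finger opening in cm, from 0 to 8.54, set as the call begins (left out, the last holds). The fingers move at their own pace and stop on an object; the grip force is fixed at half the most. Time passes only in rows, so rows that repeat a pose let the fingers close. It gives the time, the measured TCP pose, the force and the opening at its end, in the units of the state.
- telemetry.get_obs(): the state, without advancing time (a new reading comes with each control period).
- cams.camera(name): name is "side" or "top"; returns the picture (384x512x3 uint8, blue, green, red); there is no depth.
- cams.get_calibration(name): a dict with "vfov" (degrees; the focal length in pixels is half the picture's height over the tangent of half this angle, whatever the lens; pixels are square), "cx", "cy" (the principal point, pixels), "world_from_camera" (4x4, takes a point from camera to world coordinates). Camera axes: x right, y up, looking along -z (the intrinsics and any distortion apply to the point x, -y, -z); pixel columns grow to the right and rows downward; lengths in mm; the calibration is good to about 2 mm. A picture is of the moment at which its call begins. get_calibration takes no time and is no camera call.
- hand_in(): hands the job in, once; it reports no verdict.
Trained networks look in the newest picture that a camera, given by its name, has taken for a name from the list of things; names that differ only in an ending like _2 or _b are one class to them, and where a whole thing is asked for, a point or a joint stands for the part that bears it (a point fixed in the world has none). Each returns a list of dicts, best first, with "conf" (0 to 1); they miss things now and then, are a little off and sometimes report something else, mostly with a low value. They report only what shows in the picture. A call takes as long as a camera call. They do not tell look-alikes from the thing itself.
- cams.recognise(camera, name): "extent" ([left, top, width, height] as shares, 0 to 1, of the picture: columns of its width, rows of its height, round what is visible of it).
- cams.regions_of(camera, name): "pixels" (384x512 bool, what is visible of it) and "extent" ([left, top, width, height] as shares, 0 to 1, of the picture: columns of its width, rows of its height, round what is visible of it).
The state is a dict: "clock": time; "qpos": joint angles; "qvel": joint speeds; "effort": joint torques, N m; "tcp_pos": TCP position; "orientation": TCP orientation; "contact_force": force on the tool from outside, world axes, zero at the start; "ft_torque": the same for the moment, N m; "gripper_width": opening from 0.0 (shut) to 1.0 (fully open).
Only numpy, scipy, OpenCV 4.12 (cv2) and the standard library are available. Lean on these libraries where they do the work, as an engineer would, in place of code of your own. Each camera call takes 0.05 s, during which the arm holds its last target.

TASK

On the salon worktop are two grey stands; take the one whose post ends in a flat upright blade, not the one with the fork. Swing its latch, the bar with the upright knob, aside until the bar is clear of the post's collar, then take hold of the post and draw it straight up 6 cm out of its snug sleeve, without wrenching it against the bore and without pulling it right out. Finish still holding the post there, upright and still, so that the stylist can tighten the clamp screw, and leave everything else on the worktop where it is.

Things in the scene. Friction and masses are not known exactly. Their poses are not given: they have to be found in the camera images.
- stand: Wig stand, fixed: grey foot 130 (x) by 175 mm (y), 10 mm thick; square sleeve tower 50 x 50 mm and a joined latch column on its +y side, both 130 mm high. Origin on the bore's axis at table height, z up. The vertical bore is 17.2 mm wide, 120 mm deep, open at the top. A black clamp screw sticks out to 47 mm from the axis on the -x side, 105 mm up. Place and yaw vary.
- cradle: The other stand, fixed, not to be used: same make and latch (all one rigid piece), but its post ends in a fork, 72 mm wide along its y, 221 mm high. Origin on the tower's axis at table height. It may stand on either side of the wig stand.
- bore_mouth (a point): Centre of the bore's mouth, on top of the sleeve, 130 mm above the table.
- post: Loose aluminium post in the wig stand, about 0.3 kg, free to turn; it drops back when let go. Origin at its foot, z along it; foot 20 mm above the table at the start. From the foot: round rod 16 mm thick, 110 mm long (in the bore); collar 36 mm across, 8 mm thick (rests on the sleeve); neck 16 mm thick, 26 mm long; flat blade 12 mm thick (x), 34 mm wide (y), 44 mm high.
- post_groove (a point): Dark ring groove, 3 mm high, round the rod, 50 mm above the foot; hidden in the bore at the start, level with the sleeve's top when the post is 60 mm up.
- post_tang (a point): Centre of the blade, 166 mm above the post's foot (186 mm above the table at the start).
- latch (a joint): Swing latch on a vertical pivot, rad, 0 to 1.7, growing anticlockwise from above; starts at 0 to 0.2. At 0 its bar (12 mm wide, 141 to 149 mm above the table) points from the pivot to the post, 3 mm above the collar, so the post cannot rise; beyond 0.62 it is clear. Light friction (about 2 N at the knob); stays where left.
- latch_pivot (a point): Latch pivot axis, at the height of the sleeve's top, 42 mm from the bore's axis towards the stand's +y.
- latch_knob (a point): Middle of the latch's upright black round knob, 14 mm across, free from 149 to 183 mm above the table; this point is 173 mm above the table, 45 mm from the pivot axis on the side away from the post when the latch is at 0 (87 mm from the bore's axis).
- mug: Bystander: blue ceramic mug, 82 mm across, 92 mm high. Origin under its middle.
- can: Bystander: aluminium spray can, 54 mm across, 170 mm high. Origin under its middle.
- bottle: Bystander: white plastic bottle, 60 mm across, 160 mm high. Origin under its middle.
- brush: Bystander: black paddle hairbrush lying flat, about 205 mm long, 28 mm high. Origin under its middle.
- roller: Bystander: grey hair roller standing on end, 40 mm across, 60 mm high. Origin under its middle.
- comb: Bystander: black comb lying flat, 170 mm by 35 mm, 6 mm thick. Origin under its middle.
- jar: Bystander: amber jar, 68 mm across, 60 mm high. Origin under its middle.
There are look-alikes about, which are no part of the job. Leave any orange or pink look-alike of the post alone.

How it is judged:
By the outcome, as a careful person would: the job done as asked, in the order asked, and still so for the second after the job is handed in, while the arm keeps its last pose, push and grip.
It also fails if it takes over 48 s, if anything falls off the work surface, if the arm or the gripper's body presses on something with over 40 N, if the wrist force passes 120 N, or if a joint passes its speed limit or range.

## Working session

There is one attempt and no reset: what is moved stays moved. The work goes in short steps, Python scripts to look and compute and a tool call to move; the robot and the scene stay as the last step left them, time stands still between calls to the robot, and variables do not carry over. Pictures are saved under pics/ and viewed, and the job is handed in when it is done.

Besides the shell and the picture viewer there is one more tool, called after "Emit:" in YAML: its name, and indented under it one key for each argument. drive_tool: Moves the arm, as the interface text tells. Its arguments: {"type":"object","properties":{"targets":{"type":"array"},"hand":{"type":"number"}},"required":["targets"]}

```bash
mkdir -p pics; python3 - <<'E'
from station import telemetry,cams
import cv2
for n in("side","top"):
    im=cams.camera(n); cv2.imwrite(f"pics/{n}0.png",im)
    c=cams.get_calibration(n); print(n,c)
    for t in("stand","cradle","post","latch_knob","post_tang","latch","bore_mouth"):
        try: print(t,[(round(d["conf"],2),[round(a*b) for a,b in zip(d["extent"],(512,384,512,384))]) for d in cams.recognise(n,t)])
        except Exception as e: print(t,e)
print(telemetry.get_obs())
E
```

```text
side {'vfov': 56.479614119209174, 'cx': 258.9108946001909, 'cy': 189.74718000555131, 'world_from_camera': array([[-9.16591854e-01,  1.99674414e-01, -3.46395008e-01,
         1.41782102e+02],
       [-3.99629651e-01, -4.84550499e-01,  7.78143274e-01,
         8.24121341e+02],
       [-1.24705718e-02,  8.51669503e-01,  5.23930857e-01,
         6.87149753e+02],
       [ 0.00000000e+00,  0.00000000e+00,  0.00000000e+00,
         1.00000000e+00]])}
stand [(0.78, [182, 207, 74, 67])]
cradle [(0.81, [227, 138, 45, 76])]
post [(0.93, [165, 181, 20, 56]), (0.85, [256, 205, 14, 56]), (0.61, [153, 220, 20, 66]), (0.53, [215, 183, 10, 25])]
latch_knob [(0.73, [196, 205, 22, 15])]
post_tang [(0.77, [168, 178, 16, 59]), (0.56, [213, 181, 13, 33]), (0.56, [251, 206, 18, 56])]
latch [(0.46, [193, 205, 24, 19])]
bore_mouth [(0.98, [182, 206, 76, 73])]
top {'vfov': 47.90496547525905, 'cx': 251.3317228874387, 'cy': 194.2118859672423, 'world_from_camera': array([[ 1.88102238e-02,  9.90085714e-01, -1.39199335e-01,
         3.19461147e+02],
       [-9.99766395e-01,  1.71435742e-02, -1.31625755e-02,
      
[... 624 characters left out ...]
0.8, 'qpos': array([-1.39318086e+00,  2.16878781e-01,  1.61336435e+00,  6.01717178e-06,
        1.31134024e+00, -1.12203610e-01]), 'qvel': array([ 4.00239935e-04, -2.53473860e-04, -7.97396753e-04,  1.91049556e-03,
       -4.50694651e-05, -1.28785346e-03]), 'effort': array([-3.07686159e-04, -3.96833503e+01, -3.04236817e+01, -1.99178126e-04,
        5.46277006e-04, -4.08983269e-06]), 'tcp_pos': array([ 178.63610795, -598.94733835,  205.43208776]), 'orientation': array([4.54456490e-06, 9.89519084e-01, 1.44402153e-01, 3.05813427e-06]), 'contact_force': array([ 0.61749887,  0.53493546, -0.41650451]), 'ft_torque': array([-0.04432185,  0.06754332, -0.03503213]), 'gripper_width': 1.0025822064928824}
```

```bash
python3 - <<'E'
import cv2
s=cv2.imread("pics/side0.png");t=cv2.imread("pics/top0.png")
cv2.imwrite("pics/side0c.png",cv2.resize(s[120:300,120:340],None,fx=3.4,fy=3.3,interpolation=cv2.INTER_CUBIC))
cv2.imwrite("pics/top0c.png",cv2.resize(t[95:245,140:340],None,fx=4,fy=4,interpolation=cv2.INTER_CUBIC))
E
```

```text
(no output)
```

View pics/side0.png

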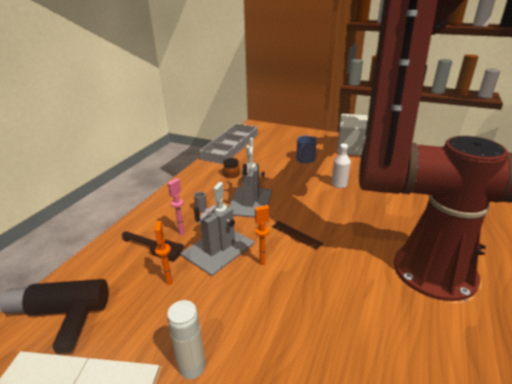

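View pics/top0.png

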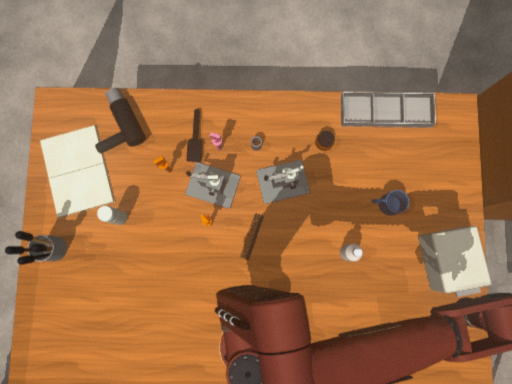

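```bash
sleep 1
```

```text
(no output)
```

View pics/side0c.png

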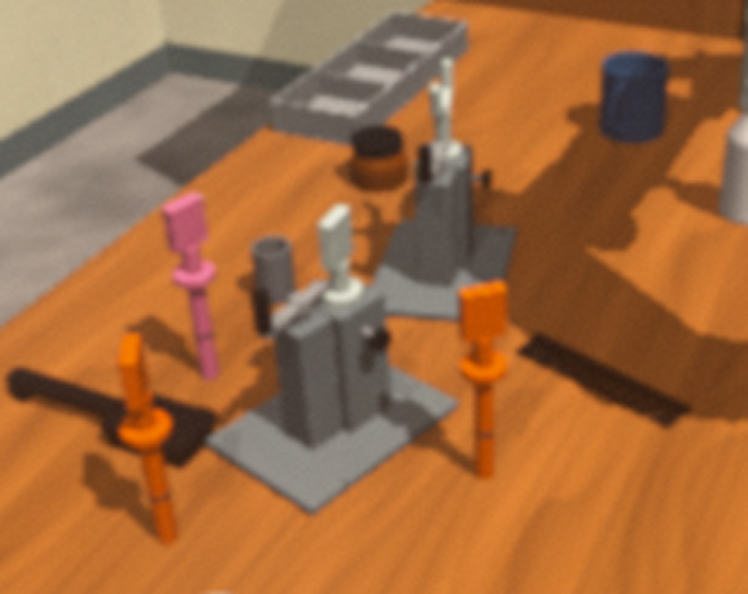

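View pics/top0c.png

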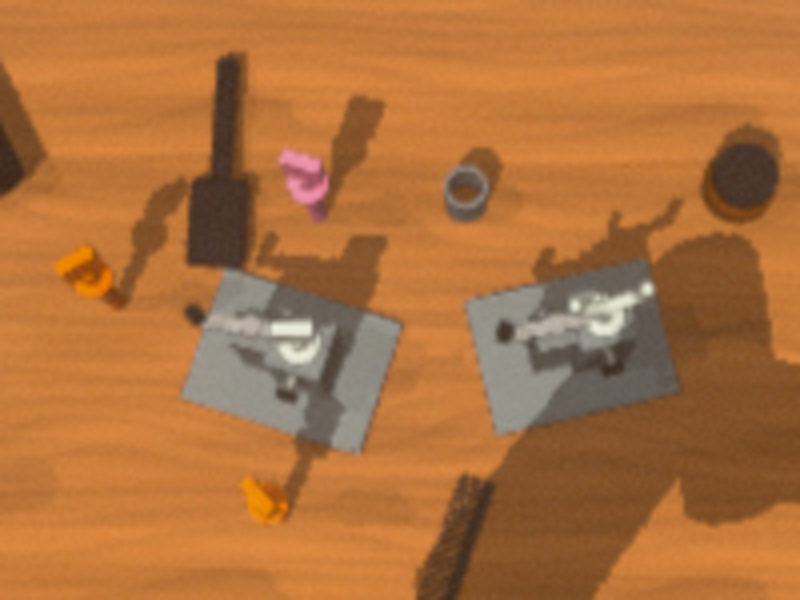

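```bash
cat >h.py <<'E'
import numpy as np
from station import telemetry,cams
def ray(n,u,v):
    c=cams.get_calibration(n); f=192/np.tan(np.radians(c["vfov"]/2)); T=np.array(c["world_from_camera"])
    return T[:3,3],T[:3,:3]@np.array([(u-c["cx"])/f,-(v-c["cy"])/f,-1])
def atz(n,u,v,z):
    o,d=ray(n,u,v); return o+d*(z-o[2])/d[2]
def tri(a,b):
    A=[];B=[]
    for n,u,v in(a,b):
        o,d=ray(n,u,v); d=d/np.linalg.norm(d); P=np.eye(3)-np.outer(d,d);A.append(P);B.append(P@o)
    p=np.linalg.lstsq(np.vstack(A),np.hstack(B),rcond=None)[0]; return p
def proj(n,p):
    c=cams.get_calibration(n); f=192/np.tan(np.radians(c["vfov"]/2)); T=np.linalg.inv(np.array(c["world_from_camera"]))
    q=T[:3,:3]@np.asarray(p,float)+T[:3,3]; return np.array([c["cx"]+f*q[0]/-q[2],c["cy"]-f*q[1]/-q[2]])
E
python3 - <<'E'
from h import *
np.set_printoptions(precision=1,suppress=True)
t=lambda x,y:(140+x/4-.4,95+y/4-.4); s=lambda x,y:(120+x/3.4-.35,120+y/3.3-.35)
for p in[(230,267),(402,322),(360,453),(183,398)]: print("foot",atz("top",*t(*p),10))
for p in[(208,440),(310,512),(457,404)]: print("footside",atz("side",*s(*p),10))
print("tang",tri(("top",)+t(291,327+8),("side",)+s(336,243)), atz("top",*t(291,327),208))
print("collar",atz("top",*t(299,347),158), atz("side",*s(344,291),158))
print("knob",atz("top",*t(195,314),183),atz("side",*s(262,290),183))
print("screw",atz("top",*t(287,394),105))
E
```

```text
foot [661.8 207.9  10. ]
foot [612.4  46.2  10. ]
foot [489.4  82.   10. ]
foot [537.6 246.9  10. ]
footside [657.1 214.2  10. ]
footside [536.2 255.1  10. ]
footside [486.   91.2  10. ]
tang [568.2 130.9 181.6] [570.  128.2 208. ]
collar [562.1 126.2 158. ] [547.7 159.  158. ]
knob [584.1 210.8 183. ] [585.  212.4 183. ]
screw [529.6 140.7 105. ]
```

```bash
python3 - <<'E'
import cv2
s=cv2.imread("pics/side0.png");t=cv2.imread("pics/top0.png")
cv2.imwrite("pics/side0d.png",cv2.resize(s[175:250,180:265],None,fx=8,fy=8,interpolation=cv2.INTER_CUBIC))
cv2.imwrite("pics/top0d.png",cv2.resize(t[155:215,180:245],None,fx=10,fy=10,interpolation=cv2.INTER_CUBIC))
E
sleep 1
```

```text
(no output)
```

View pics/side0d.png

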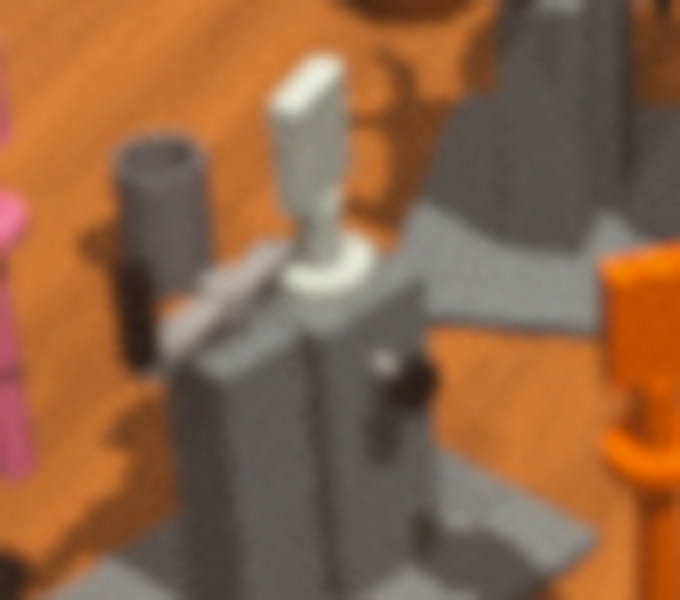

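View pics/top0d.png

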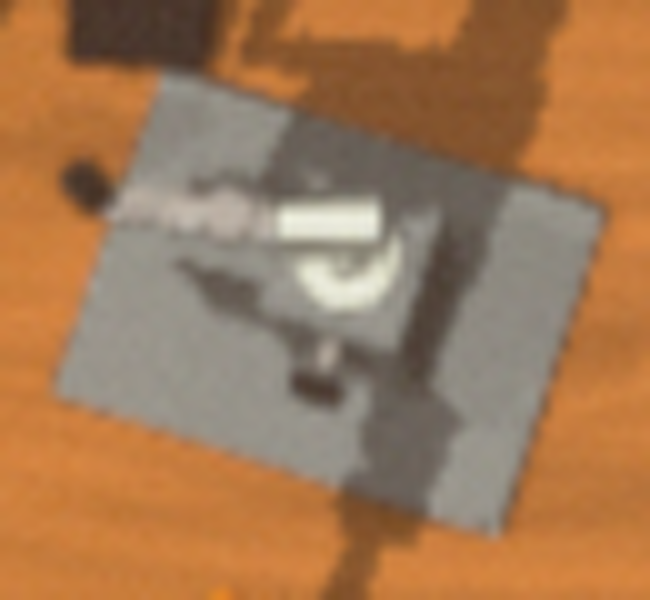

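```bash
cat > fit.py <<'E'
from h import *
from scipy.optimize import least_squares
np.set_printoptions(precision=2,suppress=True)
T=lambda x,y:np.array([180+x/10-.45,155+y/10-.45]); S=lambda x,y:np.array([180+x/8-.44,175+y/8-.44])
def W(p,l):
    c,s=np.cos(p[2]),np.sin(p[2]); return np.array([p[0]+c*l[0]-s*l[1],p[1]+s*l[0]+c*l[1],l[2]])
def kn(p,z): a=p[3]; return (-45*np.sin(a),42+45*np.cos(a),z)
def obs(p):
    fy=p[4];fx=p[9]
    return [("top",T(329,221),(0,0,208)),("top",T(348,258),(0,0,138)),("top",T(83,180),kn(p,183)),
    ("top",T(165,72),(65+fx,87.5+fy,10)),("top",T(608,208),(65+fx,-87.5+fy,10)),("top",T(500,535),(-65+fx,-87.5+fy,10)),("top",T(57,395),(-65+fx,87.5+fy,10)),
    ("side",S(310,84),(0,0,208)),("side",S(330,263),(0,0,136)),("side",S(137,264),kn(p,183)),("side",S(145,368),kn(p,149)),
    ("side",120-.35+np.array([208/3.4,440/3.3]),(65+fx,87.5+fy,10)),("side",120-.35+np.array([310/3.4,512/3.3]),(-65+fx,87.5+fy,10)),("side",120-.35+np.array([457/3.4,404/3.3]),(-65+fx,-87.5+fy,10))]
def res(p):
    r=[]
    for n,u,l in obs(p):
        b=p[5:7] if n=="top" else p[7:9]
        r.append(proj(n,W(p,l))+b-u)
    return np.concatenate(r+[p[5:9]/2])
f=least_squares(res,[568,135,-.28,.1,15,0,0,0,0,0],loss="soft_l1")
p=f.x;print(p)
print(f.fun[:28].reshape(-1,2))
print("bore",W(p,(0,0,130)),"knob",W(p,kn(p,173)))
E
python3 fit.py
```

```text
[568.08 128.7   -0.3    0.18  21.04   0.41  -0.15   0.15   0.78   0.01]
[[ 0.14  0.13]
 [ 0.3   0.11]
 [ 0.08  0.03]
 [-0.04 -0.59]
 [ 0.15 -0.01]
 [-0.12  0.43]
 [-0.72 -0.1 ]
 [ 0.11  0.14]
 [-0.5   0.4 ]
 [-0.2   0.98]
 [ 0.19 -1.01]
 [-1.16  0.2 ]
 [ 0.39 -0.3 ]
 [ 0.98 -0.72]]
bore [568.08 128.7  130.  ] knob [585.33 213.6  173.  ]
```

Emit:
drive_tool:
  targets:
    - [[2.5,-2.5,-2,0,0,-7],[5,-5,-4,0,0,-14],[7.5,-7.5,-6,0,0,-21],[10,-10,-8,0,0,-28],[12.5,-12.5,-9,0,0,-35],[15,-15,-9,0,0,-42],[17.5,-17.5,-9,0,0,-49],[20,-20,-9,0,0,-56],[22.5,-22.5,-9,0,0,-63],[25,-25,-9,0,0,-70]]
  hand: 0

```text
clock: 1.63
tcp_pos: [347.3, -286.4, 295.7]
orientation: [0.001, 0.726, 0.688, 0.0]
contact_force: [0.6, -1.1, 0.9]
gripper_width: -0.0
```

Emit:
drive_tool:
  targets:
    - [[3.6,1.7,0,0,0,-1],[7.2,3.4,0,0,0,-2],[10.8,5.1,0,0,0,-3],[14.4,6.8,0,0,0,-3.4],[18,8.5,0,0,0,-3.4],[21.6,10.2,0,0,0,-3.4],[25.2,11.9,0,0,0,-3.4],[28.8,13.6,0,0,0,-3.4],[32.4,15.3,0,0,0,-3.4],[36,17,0,0,0,-3.4]]

```text
clock: 2.47
tcp_pos: [538.4, 63.5, 295.7]
orientation: [0.0, 0.707, 0.707, 0.0]
contact_force: [1.3, 1.3, 1.0]
gripper_width: 0.0
```

Emit:
drive_tool:
  targets:
    - [[3.6,2,0,0,0,0],[7.2,4,0,0,0,0],[10.8,6,0,0,0,0],[14.2,8,2,0,0,0],[14.2,8,6,0,0,0],[14.2,8,8,0,0,0],[14.2,8,8,0,0,0]]

```text
clock: 3.05
tcp_pos: [613.4, 203.4, 207.6]
orientation: [-0.004, 0.707, 0.708, -0.006]
contact_force: [-0.8, 0.5, -0.6]
gripper_width: 0.0
```

```bash
python3 - <<'E'
from h import *
import cv2
s=cams.camera("side");t=cams.camera("top")
print(telemetry.get_obs()["tcp_pos"])
p=telemetry.get_obs()["tcp_pos"]
for n in("side","top"): print(n,proj(n,p))
a=cv2.resize(s[145:255,140:290],None,fx=5,fy=5,interpolation=cv2.INTER_CUBIC)
q=(proj("side",p)-[140,145])*5+2;cv2.circle(a,tuple(int(v) for v in q),4,(0,0,255),1)
cv2.imwrite("pics/s1.png",a)
cv2.imwrite("pics/t1.png",cv2.resize(t[110:240,150:290],None,fx=4.5,fy=4.5,interpolation=cv2.INTER_CUBIC))
E
```

```text
[617.12854708 203.23379374 214.50691727]
side [186.37906438 192.44980279]
top [189.56205353 161.33472436]
```

View pics/s1.png

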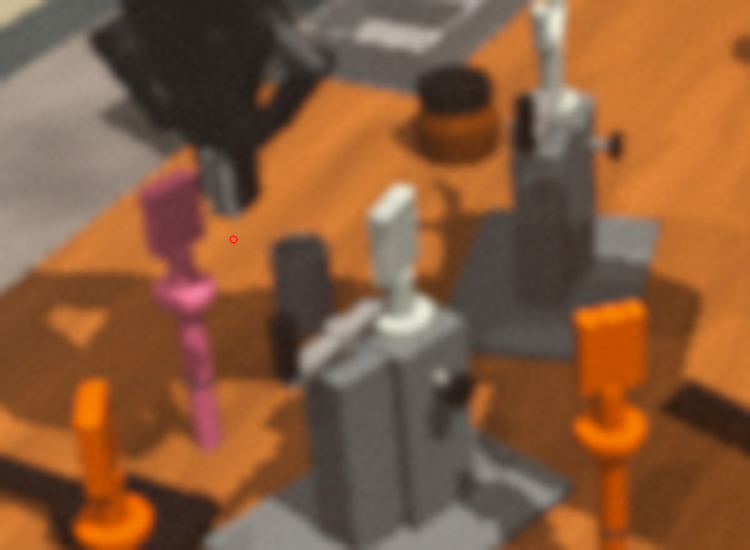

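View pics/t1.png

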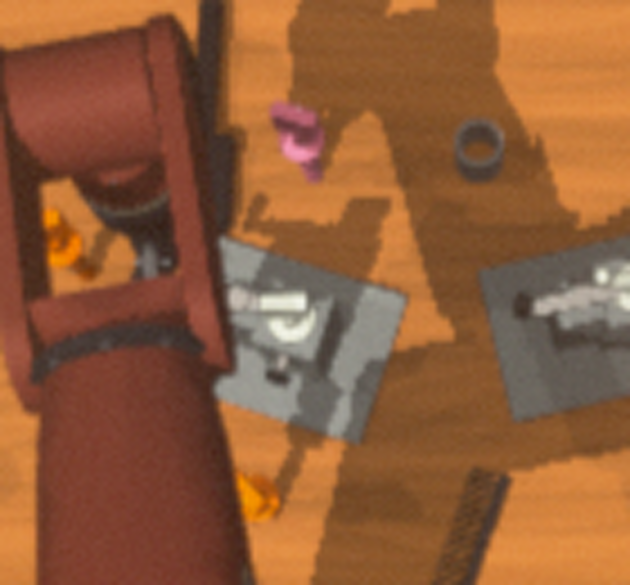

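Emit:
drive_tool:
  targets:
    - [[0,0,0,0,0,0],[0,0,0,0,0,0],[0,0,0,0,0,0]]

```text
clock: 3.4
tcp_pos: [619.4, 203.2, 218.6]
orientation: [0.001, 0.707, 0.707, 0.002]
contact_force: [0.1, 0.8, -0.1]
gripper_width: 0.0
```

```bash
python3 - <<'E'
from h import *
import cv2
s=cams.camera("side")
o=telemetry.get_obs();p=o["tcp_pos"];print(p,o["orientation"],o["qvel"])
a=cv2.resize(s[165:245,160:260],None,fx=7,fy=7,interpolation=cv2.INTER_CUBIC)
q=(proj("side",p)-[160,165])*7+3;cv2.circle(a,tuple(int(v) for v in q),4,(0,0,255),1)
cv2.imwrite("pics/s2.png",a)
E
```

```text
[619.09750605 203.1923831  218.13770842] [0.00118569 0.70732471 0.70688543 0.0018264 ] [ 3.49099013e-03  6.41878237e-03  1.03498644e-02 -2.07892276e-03
  6.62416795e-05  1.66285170e-03]
```

View pics/s2.png

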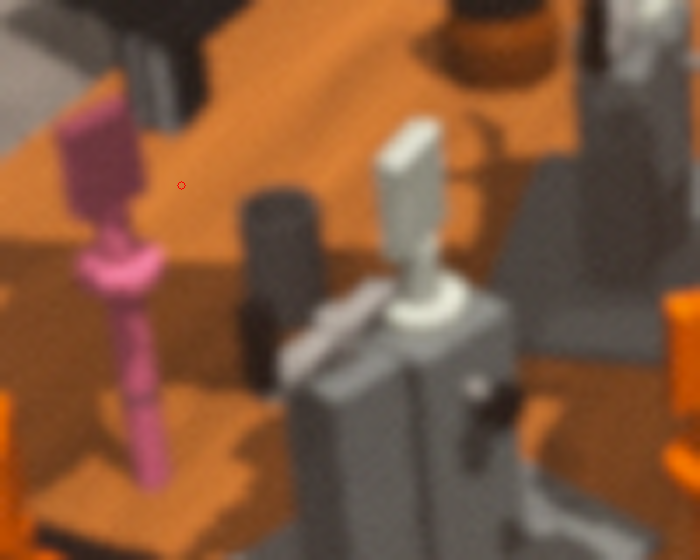

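```bash
python3 - <<'E'
from h import *
import cv2
np.set_printoptions(precision=1,suppress=True)
t=cams.camera("top");s=cams.camera("side")
o=telemetry.get_obs();p=o["tcp_pos"];print(p,o["qpos"],o["clock"])
print(atz("side",183.6,183.9,218),atz("side",183.6,183.9,235))
for n,im,(x,y,w,h) in(("top",t,(150,130,70,60)),("side",s,(130,110,110,110))):
    k=int(700/w) if n=="top" else 5
    a=cv2.resize(im[y:y+h,x:x+w],None,fx=k,fy=k,interpolation=cv2.INTER_CUBIC)
    for dz,c in((0,(0,0,255)),(54+19,(255,0,0)),(150,(0,255,0))):
        q=(proj(n,p+[0,0,dz])-[x,y])*k+k/2;cv2.circle(a,tuple(int(v) for v in q),4,c,1)
    cv2.imwrite(f"pics/{n}3.png",a)
E
```

```text
[618.5 203.2 217.1] [0.2 0.3 1.5 0.  1.3 0.2] 3.55
[643.7 175.1 218. ] [625.5 198.6 235. ]
```

View pics/top3.png

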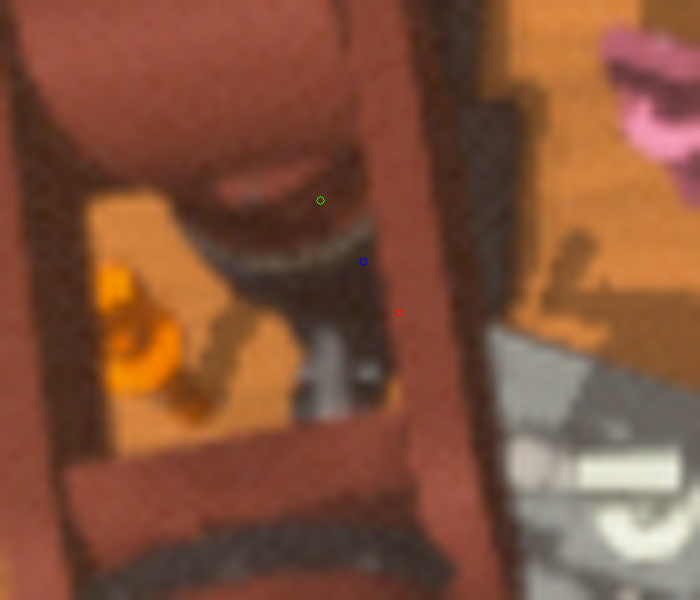

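View pics/side3.png

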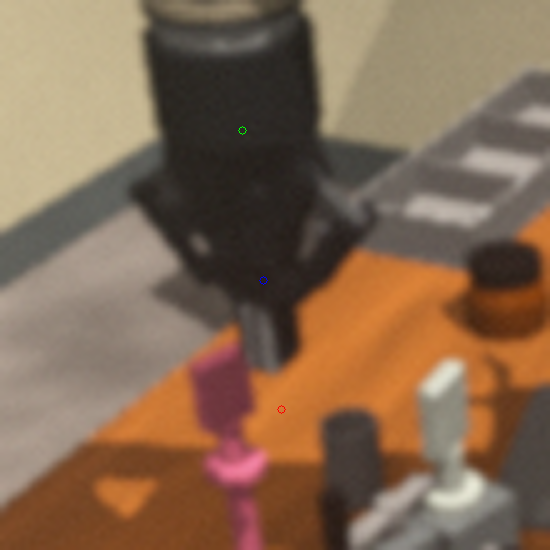

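```bash
python3 - <<'E'
from h import *
import cv2
np.set_printoptions(precision=1,suppress=True)
print(proj("side",(0,0,0)),proj("side",(0,0,100)),proj("top",(0,0,0)),proj("top",(178.6,-599,205)),proj("top",(178.6,-599,330)))
for tx in((183,168),(183,171),(184,174)): 
    print(tri(("side",183.6,184),("top",)+tx))
t=cams.camera("top");s=cams.camera("side")
p=telemetry.get_obs();print(p)
cv2.imwrite("pics/top4.png",t);cv2.imwrite("pics/side4.png",s)
E
```

```text
[434.6 270.2] [444.3 241. ] [249.4 346.1] [442.2 304.4] [461.1 309.4]
[595.8 222.  252.5]
[589.5 223.5 254. ]
[584.3 222.6 254. ]
{'clock': 3.65, 'qpos': array([0.2, 0.3, 1.5, 0. , 1.3, 0.2]), 'qvel': array([-0.,  0.,  0., -0., -0.,  0.]), 'effort': array([ -0. , -42.1, -30.9,  -0. ,  -0. ,  -0. ]), 'tcp_pos': array([618.1, 203.2, 216.2]), 'orientation': array([0. , 0.7, 0.7, 0. ]), 'contact_force': array([-0.1,  0.4,  0.4]), 'ft_torque': array([-0., -0., -0.]), 'gripper_width': 0.0038425127258185122}
```

View pics/top4.png

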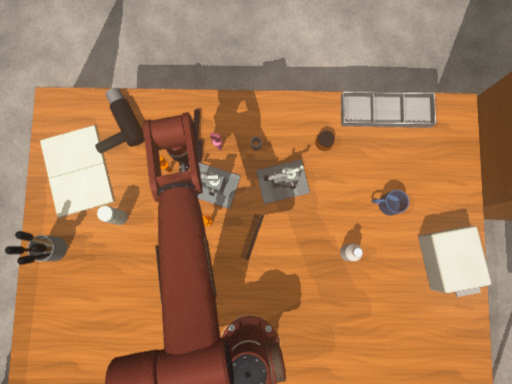

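View pics/side4.png

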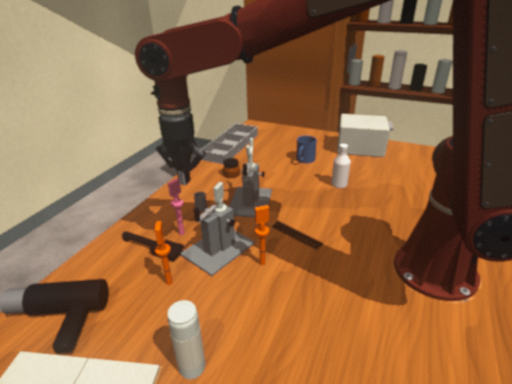

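```bash
python3 - <<'E'
from h import *
np.set_printoptions(precision=1,suppress=True)
print(tri(("top",214,137),("side",175.5,184)))
for d in ((0,0,0),(0,0,17),(0,10,17),(-10,10,20),(-28,20,36)):
  print(d,proj("side",np.array([618,203,216])+d),proj("side",np.array([618,203,158])+d))
E
```

```text
[708.6 129.3 178.2]
(0, 0, 0) [186.1 191.8] [188.7 210.8]
(0, 0, 17) [185.2 186. ] [188.  205.4]
(0, 10, 17) [183.  187.9] [185.8 207.4]
(-10, 10, 20) [186.3 187.7] [189.  207.3]
(-28, 20, 36) [189.5 185.5] [192.2 205.7]
```

Emit:
drive_tool:
  targets:
    - [[0,0,0.5,0,0,0],[0,0,1.2,0,0,0],[0,0,2,0,0,0],[0,0,2.6,0,0,0],[0,0,3,0,0,0],[0,0,3,0,0,0],[0,0,3,0,0,0]]

```text
clock: 4.23
tcp_pos: [617.4, 203.3, 184.5]
orientation: [-0.0, 0.707, 0.707, -0.001]
contact_force: [-1.1, -0.2, 0.5]
gripper_width: -0.0
```

```bash
cat >look.py <<'E'
import sys
from h import *
import cv2
np.set_printoptions(precision=2,suppress=True)
tag=sys.argv[1]
s=cams.camera("side");t=cams.camera("top");cv2.imwrite(f"pics/side{tag}raw.png",s);cv2.imwrite(f"pics/top{tag}raw.png",t)
o=telemetry.get_obs();p=o["tcp_pos"];print(o["clock"],p,o["contact_force"],o["ft_torque"],o["gripper_width"],o["orientation"])
a=cv2.resize(s[150:250,165:265],None,fx=6,fy=6,interpolation=cv2.INTER_CUBIC)
q=(proj("side",p)-[165,150])*6+3;cv2.circle(a,tuple(int(v) for v in q),4,(0,0,255),1)
cv2.imwrite(f"pics/side{tag}.png",a)
a=cv2.resize(t[130:220,160:260],None,fx=6,fy=6,interpolation=cv2.INTER_CUBIC)
q=(proj("top",p)-[160,130])*6+3;cv2.circle(a,tuple(int(v) for v in q),4,(0,0,255),1)
cv2.imwrite(f"pics/top{tag}.png",a)
E
python3 look.py 5
```

```text
4.3333 [618.06 203.44 185.71] [1.13 0.82 0.26] [-0.04  0.01 -0.01] 0.001695136243486007 [0.   0.71 0.71 0.  ]
```

View pics/side5.png

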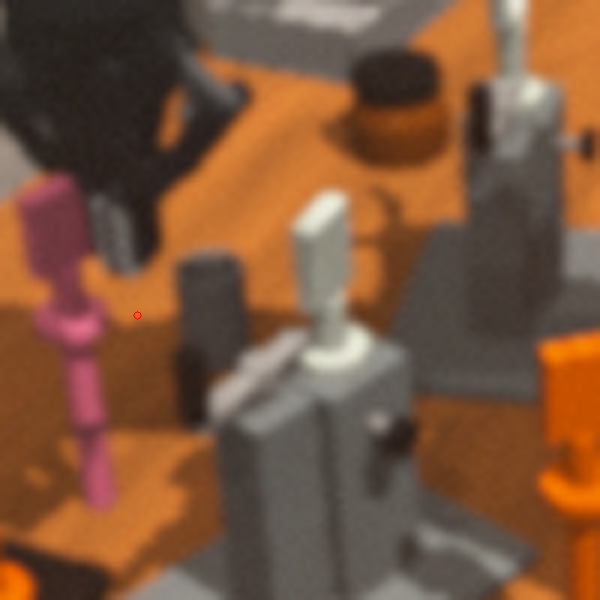

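View pics/top5.png

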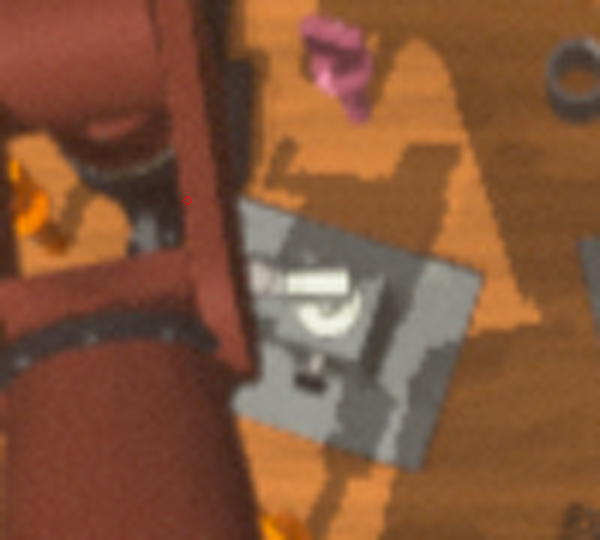

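Emit:
drive_tool:
  targets:
    - [[0,0,0.5,0,0,0],[0,0,1.2,0,0,0],[0,0,2,0,0,0],[0,0,2.5,0,0,0],[0,0,2.8,0,0,0],[0,0,2.8,0,0,0],[0,0,2.8,0,0,0],[0,0,2.8,0,0,0]]

```text
clock: 5.0
tcp_pos: [618.0, 203.4, 157.7]
orientation: [0.0, 0.707, 0.707, 0.0]
contact_force: [0.5, -1.0, 0.4]
gripper_width: 0.005
```

```bash
python3 look.py 6
```

```text
5.1 [618.16 203.46 157.97] [ 0.03 -0.38  0.24] [-0.    0.02 -0.02] 0.002325090781109798 [0.   0.71 0.71 0.  ]
```

View pics/side6.png

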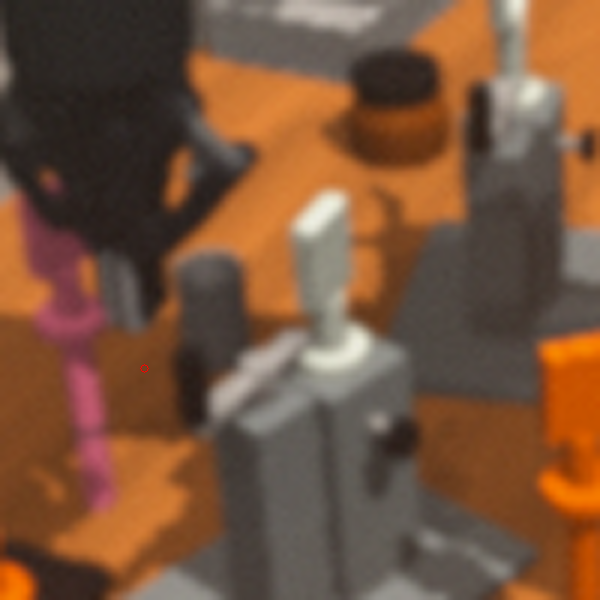

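Emit:
drive_tool:
  targets:
    - [[0.1,-0.2,0,0,0,0],[0.2,-0.5,0,0,0,0],[0.3,-0.8,0,0,0,0],[0.4,-1.1,0,0,0,0],[0.5,-1.4,0,0,0,0],[0.5,-1.7,0,0,0,0],[0.5,-2.0,0,0,0,0],[0.5,-2.0,0,0,0,0],[0.5,-2.0,0,0,0,0]]

```text
clock: 5.85
tcp_pos: [597.6, 208.4, 157.4]
orientation: [0.0, 0.707, 0.707, 0.0]
contact_force: [-0.4, -0.6, 0.5]
gripper_width: 0.001
```

```bash
python3 look.py 7
```

```text
5.95 [597.88 208.35 157.47] [-0.58 -0.11  0.16] [-0.02 -0.03  0.01] -0.0022601078449112845 [0.   0.71 0.71 0.  ]
```

View pics/side7.png

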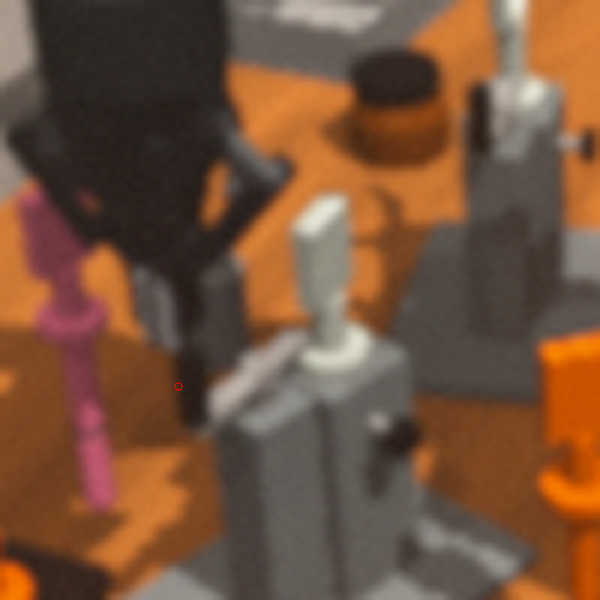

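View pics/top7.png

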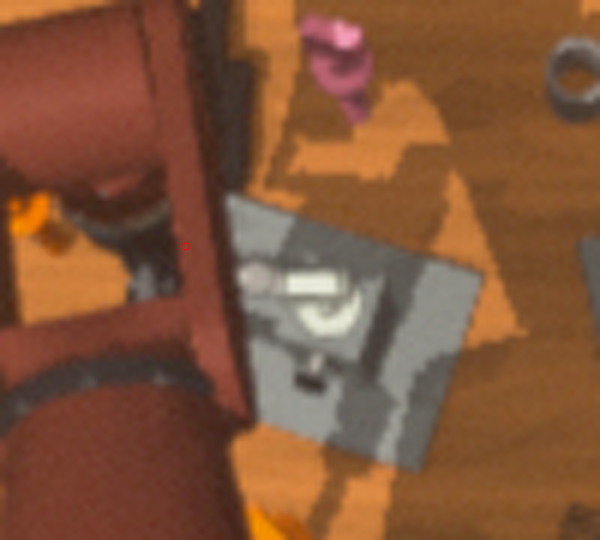

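Emit:
drive_tool:
  targets:
    - [[0,-0.2,0,0,0,0],[0,-0.4,0,0,0,0],[0,-0.6,0,0,0,0],[0,-0.8,0,0,0,0],[0,-1.0,0,0,0,0],[0,-1.2,0,0,0,0],[0,-1.2,0,0,0,0],[0,-1.2,0,0,0,0]]

```text
clock: 6.62
tcp_pos: [585.6, 208.4, 157.4]
orientation: [0.0, 0.707, 0.707, 0.0]
contact_force: [-0.4, -0.6, 0.6]
gripper_width: -0.002
```

```bash
python3 look.py 8
```

```text
6.7167 [585.84 208.4  157.46] [-0.17 -0.21 -0.07] [ 0.03 -0.04  0.04] 0.00201125449244779 [0.   0.71 0.71 0.  ]
```

View pics/side8.png

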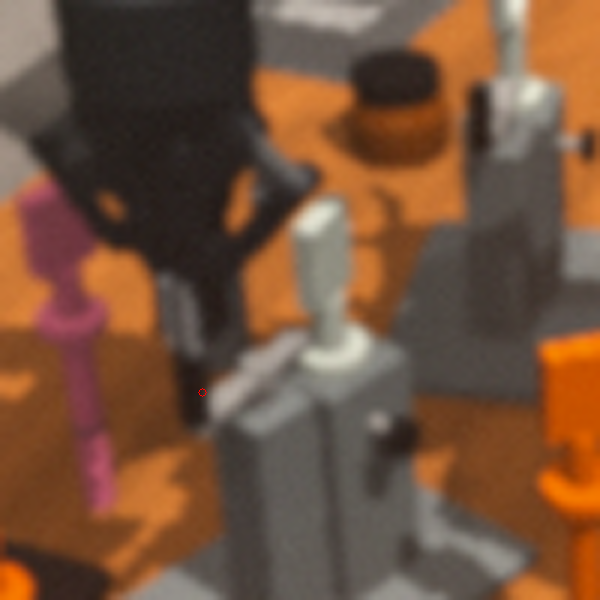

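View pics/top8.png

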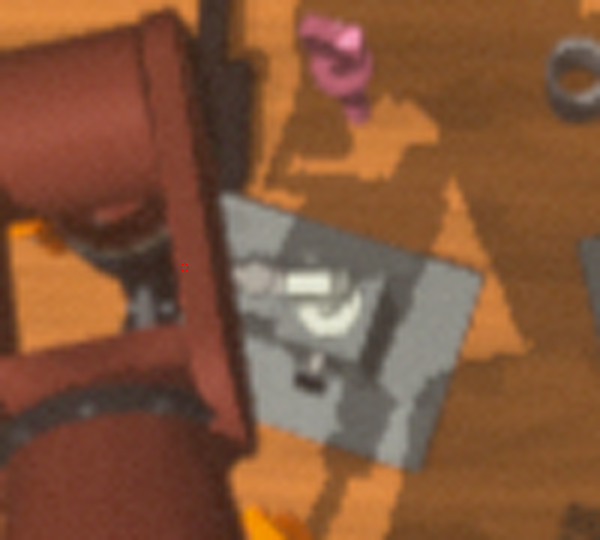

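```bash
python3 - <<'E'
from h import *
import cv2
np.set_printoptions(precision=1,suppress=True)
def resid(p,a): return proj(a[0],p)-a[1:]
for a,b in(((210,179.5),(184.7,180.5)),((213,179),(184.7,181)),((208,181),(184.7,179))):
    p=tri(("side",)+a,("top",)+b);print(p,proj("side",p)-a,proj("top",p)-b)
s=cv2.imread("pics/side8raw.png");t=cv2.imread("pics/top8raw.png")
cv2.imwrite("pics/s8z.png",cv2.resize(s[140:225,160:230],None,fx=8,fy=7,interpolation=cv2.INTER_CUBIC))
cv2.imwrite("pics/t8z.png",cv2.resize(t[150:195,155:210],None,fx=13,fy=13,interpolation=cv2.INTER_CUBIC))
E
```

```text
[543.1 206.5 270.1] [-0.5 -0.1] [0.2 0.3]
[538.8 204.9 272.1] [-1.6 -0.3] [0.5 1.1]
[548.6 207.4 265.4] [-0.5 -0.1] [0.2 0.4]
```

```bash
sleep 1
```

```text
(no output)
```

View pics/s8z.png

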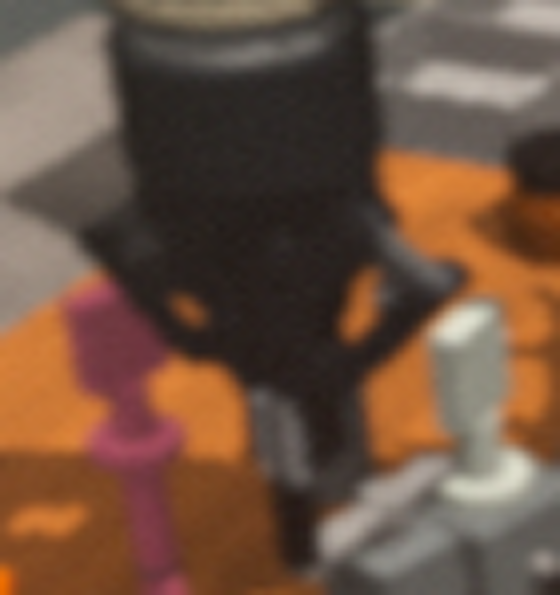

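View pics/t8z.png

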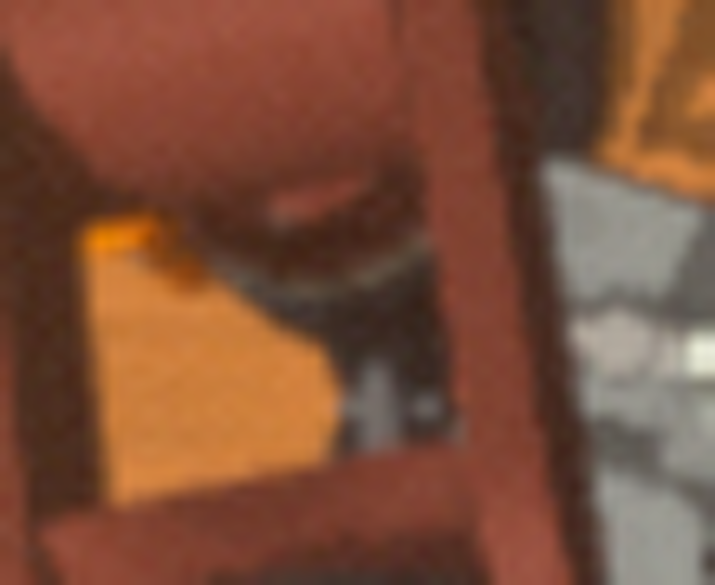

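Emit:
drive_tool:
  targets:
    - [[0,1,0,0,0,0],[0,2,0,0,0,0],[0,3,0,0,0,0],[0,3.4,0.4,0,0,0],[0,3.4,1,0,0,0],[0,3.4,1.6,0,0,0],[0,3.4,2.1,0,0,0],[0,3.4,2.3,0,0,0],[0,3.4,2.3,0,0,0],[0,3.4,2.3,0,0,0]]

```text
clock: 7.55
tcp_pos: [619.3, 208.4, 134.0]
orientation: [-0.0, 0.707, 0.707, -0.0]
contact_force: [0.1, -0.0, -0.4]
gripper_width: -0.001
```

```bash
python3 look.py 9
```

```text
7.65 [619.87 208.5  134.81] [-0.27 -0.41 -0.26] [-0.04 -0.03  0.05] 0.002359530803912259 [0.   0.71 0.71 0.  ]
```

View pics/side9.png

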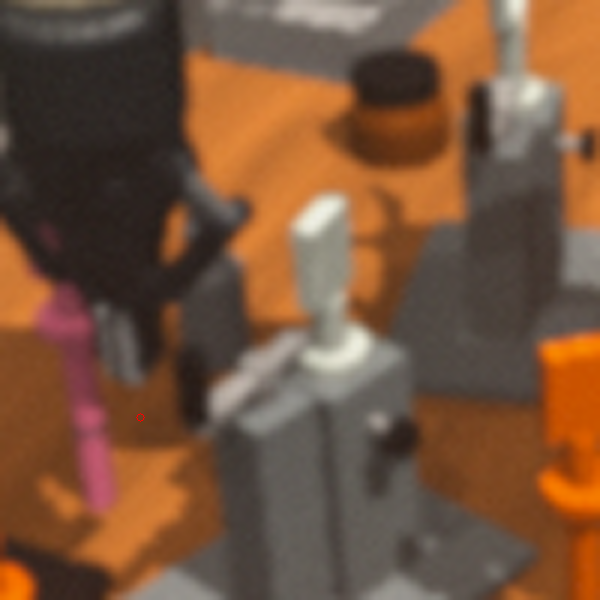

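Emit:
drive_tool:
  targets:
    - [[0,-0.5,0,0,0,0],[0,-0.9,0,0,0,0],[0,-1.2,0,0,0,0],[0,-1.5,0,0,0,0],[0,-1.8,0,0,0,0],[0,-2.1,0,0,0,0],[0,-2.4,0,0,0,0],[0,-2.4,0,0,0,0],[0,-2.4,0,0,0,0]]

```text
clock: 8.4
tcp_pos: [595.4, 208.2, 134.5]
orientation: [-0.0, 0.707, 0.707, -0.0]
contact_force: [1.2, 0.3, 1.0]
gripper_width: 0.0
```

```bash
python3 look.py 10
```

```text
8.5 [595.41 208.09 134.31] [ 0.75 -0.07  0.05] [ 0.05 -0.05  0.02] -0.005516384246187371 [-0.    0.71  0.71 -0.  ]
```

View pics/side10.png

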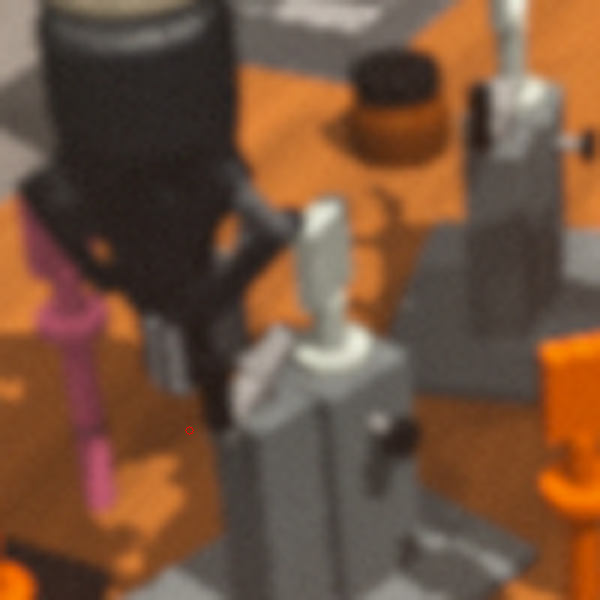

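Emit:
drive_tool:
  targets:
    - [[0,-0.3,0,0,0,0],[0,-0.6,0,0,0,0],[0,-0.9,0,0,0,0],[0,-1.2,0,0,0,0],[0,-1.5,0,0,0,0],[0,-1.8,0,0,0,0],[0,-2.1,0,0,0,0],[0,-2.1,0,0,0,0],[0,-2.1,0,0,0,0]]

```text
clock: 9.25
tcp_pos: [574.6, 208.4, 134.6]
orientation: [-0.0, 0.707, 0.707, 0.0]
contact_force: [3.4, -2.5, 0.7]
gripper_width: -0.003
```

```bash
python3 look.py 11
```

```text
9.35 [574.62 208.54 134.49] [ 3.17 -0.57  0.31] [-0.3  -0.36  0.03] -0.001694558681084552 [-0.    0.71  0.71  0.  ]
```

View pics/side11.png

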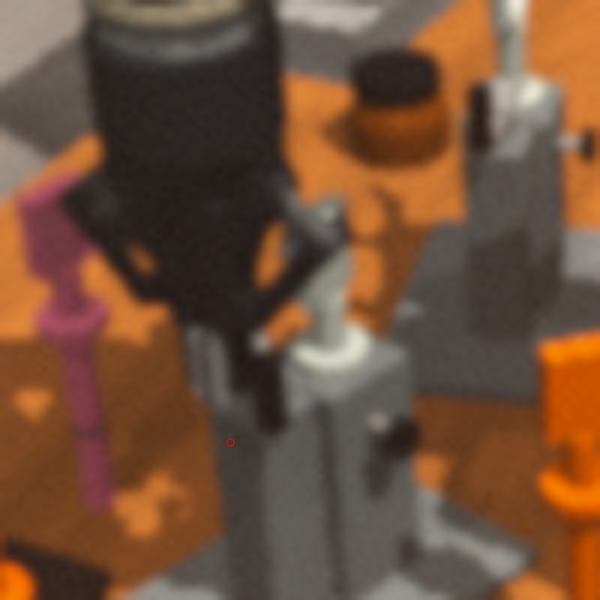

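View pics/top11.png

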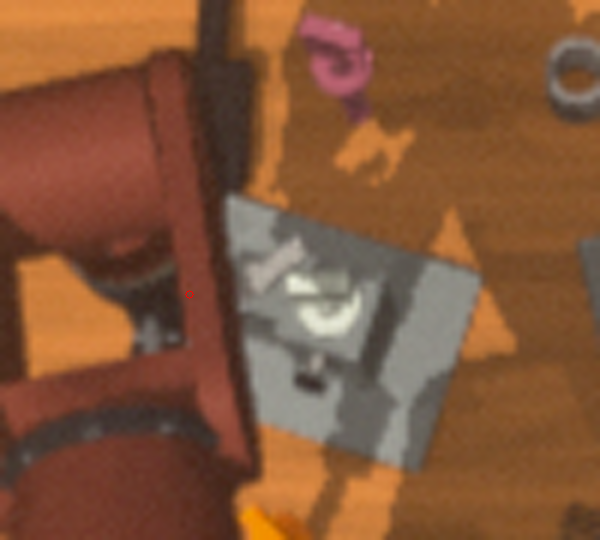

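Emit:
drive_tool:
  targets:
    - [[0,0.4,0,0,0,0],[0,1.0,0,0,0,0],[0,1.5,-1,0,0,0],[0,1.5,-3,0,0,0],[0,1.5,-5.5,0,0,0],[-1,1.2,-7.5,0,0,0],[-3,0.5,-8.5,0,0,0],[-5.5,-0.2,-9,0,0,0],[-7.4,-0.6,-9,0,0,0],[-7.95,-0.65,-9,0,0,0]]

```text
clock: 10.18
tcp_pos: [568.4, 127.1, 225.9]
orientation: [0.0, 0.708, 0.706, 0.0]
contact_force: [0.1, -0.1, -0.3]
gripper_width: -0.001
```

Emit:
drive_tool:
  targets:
    - [[0,0,0,0,0,0],[0,0,0,0,0,0],[0,0,0,0,0,0],[0,0,0,0,0,0],[0,0,0,0,0,0]]
  hand: 6

```text
clock: 10.6
tcp_pos: [568.2, 129.8, 224.0]
orientation: [-0.0, 0.707, 0.708, -0.0]
contact_force: [-0.4, 0.9, 0.3]
gripper_width: 0.692
```

```bash
python3 look.py 12
```

```text
10.7 [568.24 129.53 224.14] [-0.7  -0.05  0.39] [ 0.02 -0.    0.05] 0.7073875672084369 [-0.    0.71  0.71 -0.  ]
```

View pics/side12.png

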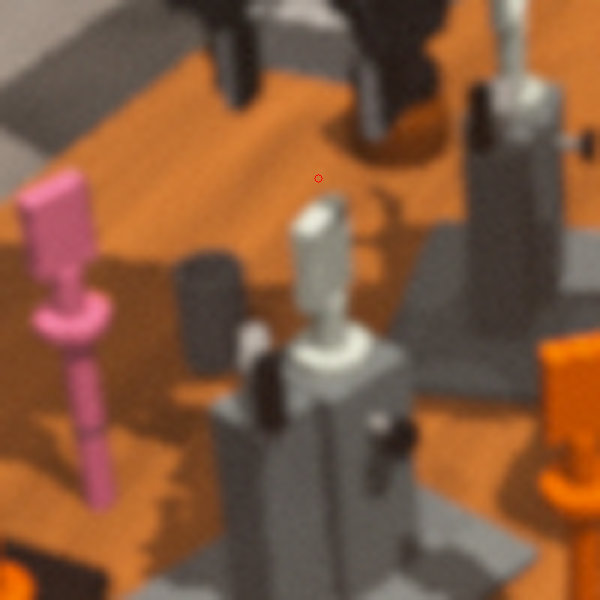

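View pics/top12.png

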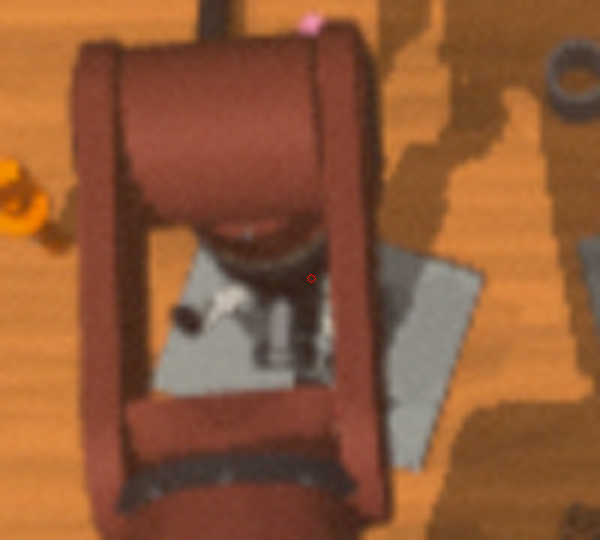

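Emit:
drive_tool:
  targets:
    - [[-0.05,0,0.5,0,0,0],[-0.05,0,1.5,0,0,0],[-0.05,0,2.8,0,0,0],[-0.05,0,4.2,0,0,0],[-0.05,0,5.6,0,0,0],[-0.05,0,6.8,0,0,0],[-0.05,0,7.8,0,0,0],[-0.05,0,8.4,0,0,0],[-0.05,0,8.6,0,0,0],[-0.05,0,8.6,0,0,0]]

```text
clock: 11.53
tcp_pos: [567.9, 128.3, 137.7]
orientation: [-0.0, 0.707, 0.707, -0.0]
contact_force: [0.1, 0.1, 0.8]
gripper_width: 0.705
```

Emit:
drive_tool:
  targets:
    - [[0,0,0,0,0,0],[0,0,0,0,0,0],[0,0,0,0,0,0],[0,0,0,0,0,0]]
  hand: 2.2

```text
clock: 11.87
tcp_pos: [568.9, 128.4, 139.3]
orientation: [0.0, 0.707, 0.707, 0.001]
contact_force: [-0.1, 0.1, -0.6]
gripper_width: 0.258
```

```bash
python3 look.py 13
```

```text
11.9667 [568.62 128.41 138.95] [ 0.82 -0.14 -0.16] [ 0.02 -0.05 -0.03] 0.2579223514519204 [0.   0.71 0.71 0.  ]
```

View pics/side13.png

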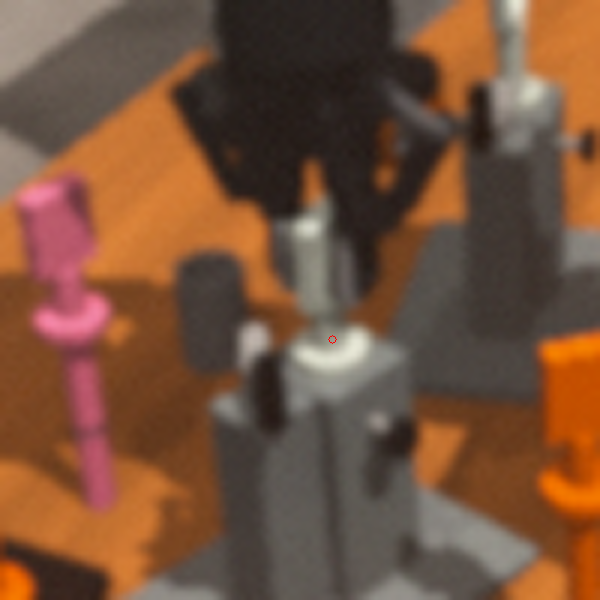

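View pics/top13.png

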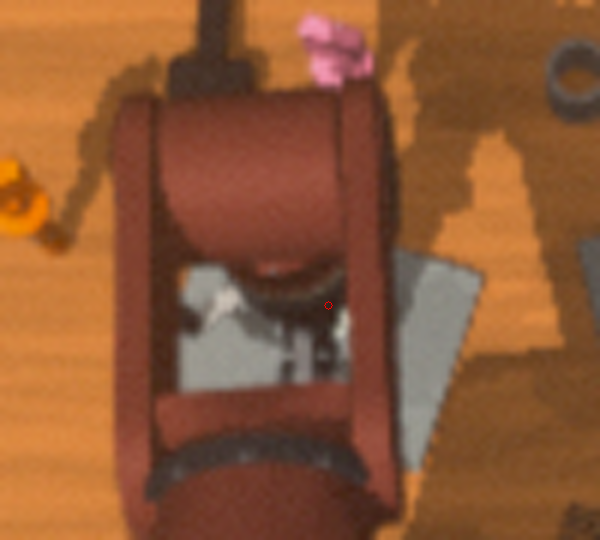

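Emit:
drive_tool:
  targets:
    - [[0,0,0,0,0,0],[0,0,0,0,0,0],[0,0,0,0,0,0]]
  hand: 1.5

```text
clock: 12.22
tcp_pos: [568.3, 128.3, 138.4]
orientation: [0.0, 0.707, 0.707, -0.0]
contact_force: [-0.6, -0.3, 0.1]
gripper_width: 0.178
```

Emit:
drive_tool:
  targets:
    - [[0,0,0,0,0,0],[0,0,0,0,0,0],[0,0,0,0,0,0],[0,0,0,0,0,0],[0,0,0,0,0,0]]
  hand: 0

```text
clock: 12.63
tcp_pos: [568.6, 128.3, 138.6]
orientation: [0.0, 0.707, 0.707, 0.0]
contact_force: [0.8, 0.2, 1.5]
gripper_width: 0.135
```

```bash
python3 look.py 14
```

```text
12.7333 [568.65 128.33 138.63] [ 1.01 -0.5   1.24] [-0.01 -0.22  0.02] 0.13105864645944837 [0.   0.71 0.71 0.  ]
```

View pics/side14.png

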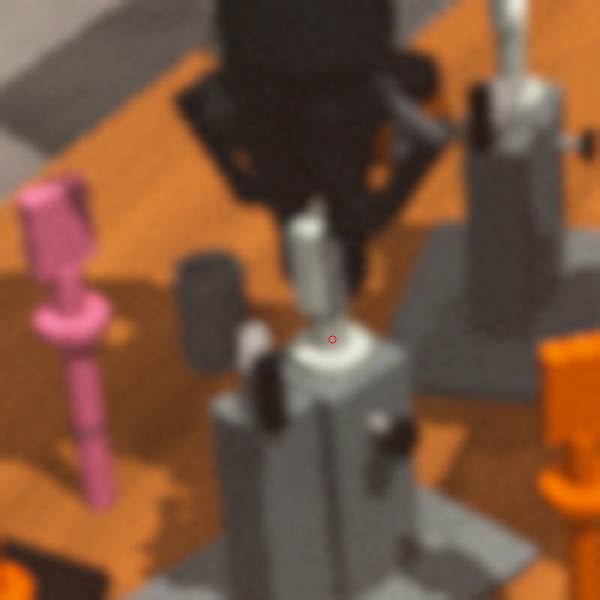

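Emit:
drive_tool:
  targets:
    - [[0,0,-0.1,0,0,0],[0,0,-0.25,0,0,0],[0,0,-0.45,0,0,0],[0,0,-0.65,0,0,0],[0,0,-0.85,0,0,0],[0,0,-1.05,0,0,0],[0,0,-1.25,0,0,0],[0,0,-1.4,0,0,0],[0,0,-1.5,0,0,0],[0,0,-1.5,0,0,0]]

```text
clock: 13.57
tcp_pos: [568.2, 128.4, 153.9]
orientation: [0.0, 0.707, 0.707, -0.0]
contact_force: [3.0, 1.0, -3.4]
gripper_width: 0.133
```

```bash
python3 look.py 15
```

```text
13.6667 [568.26 128.35 153.83] [ 3.4  -0.02 -2.12] [-0.   -0.39 -0.  ] 0.132838506823305 [ 0.    0.71  0.71 -0.  ]
```

View pics/side15.png

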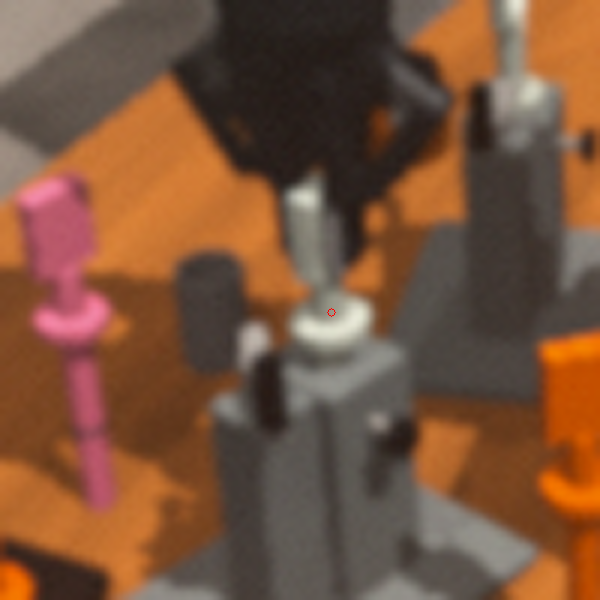

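Emit:
drive_tool:
  targets:
    - [[0,0.03,-0.1,0,0,0],[0,0.05,-0.3,0,0,0],[0,0.05,-0.6,0,0,0],[0,0.05,-0.9,0,0,0],[0,0.05,-1.2,0,0,0],[0,0.05,-1.5,0,0,0],[0,0.05,-1.8,0,0,0],[0,0.05,-2.0,0,0,0],[0,0.05,-2.0,0,0,0]]

```text
clock: 14.42
tcp_pos: [568.7, 128.5, 174.1]
orientation: [-0.0, 0.707, 0.707, 0.0]
contact_force: [-0.1, 1.1, -3.2]
gripper_width: 0.134
```

Emit:
drive_tool:
  targets:
    - [[0,0,-0.1,0,0,0],[0,0,-0.3,0,0,0],[0,0,-0.6,0,0,0],[0,0,-0.9,0,0,0],[0,0,-1.2,0,0,0],[0,0,-1.5,0,0,0],[0,0,-1.8,0,0,0],[0,0,-2.05,0,0,0],[0,0,-2.2,0,0,0],[0,0,-2.2,0,0,0]]

```text
clock: 15.25
tcp_pos: [569.1, 128.4, 196.0]
orientation: [0.0, 0.707, 0.707, 0.0]
contact_force: [0.7, -0.3, -2.6]
gripper_width: 0.134
```

Emit:
drive_tool:
  targets:
    - [[0,0,0,0,0,0],[0,0,0,0,0,0],[0,0,0,0,0,0],[0,0,0,0,0,0]]

```text
clock: 15.58
tcp_pos: [568.6, 128.4, 195.1]
orientation: [-0.0, 0.707, 0.707, -0.0]
contact_force: [0.5, -0.2, -2.9]
gripper_width: 0.13
```

```bash
python3 look.py 16; python3 - <<'E'
import cv2
s=cv2.imread("pics/side16raw.png")
cv2.imwrite("pics/s16z.png",cv2.resize(s[165:230,190:250],None,fx=10,fy=9,interpolation=cv2.INTER_CUBIC))
E
```

```text
15.6833 [568.67 128.36 195.21] [ 0.27  0.02 -2.24] [ 0.   -0.01  0.01] 0.12724412660828877 [-0.    0.71  0.71 -0.  ]
```

View pics/s16z.png

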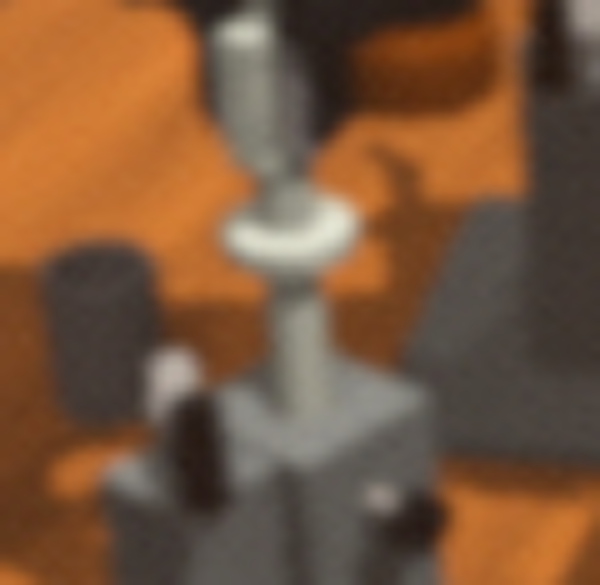

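Emit:
drive_tool:
  targets:
    - [[0,0,-0.1,0,0,0],[0,0,-0.2,0,0,0],[0,0,-0.3,0,0,0],[0,0,-0.35,0,0,0],[0,0,-0.35,0,0,0],[0,0,-0.35,0,0,0],[0,0,-0.35,0,0,0],[0,0,-0.35,0,0,0]]

```text
clock: 16.35
tcp_pos: [568.7, 128.4, 198.9]
orientation: [-0.0, 0.707, 0.707, -0.0]
contact_force: [-0.6, 0.7, -3.4]
gripper_width: 0.133
```

```bash
python3 look.py 17; python3 - <<'E'
import cv2
from h import *
import numpy as np
s=cv2.imread("pics/side17raw.png")
cv2.imwrite("pics/s17z.png",cv2.resize(s[165:230,190:250],None,fx=10,fy=9,interpolation=cv2.INTER_CUBIC))
a=cv2.imread("pics/side14raw.png")
# collar tracking: expected shift 60mm
c0=proj("side",(568.5,128.5,134));c1=proj("side",(568.5,128.5,194));print("pred",c1-c0,(c1-c0)/60)
x,y=np.round(c0).astype(int); y+=1
tm=cv2.cvtColor(a,cv2.COLOR_BGR2GRAY)[y-5:y+5,x-8:x+9]
r=cv2.matchTemplate(cv2.resize(cv2.cvtColor(s,cv2.COLOR_BGR2GRAY),None,fx=5,fy=5,interpolation=cv2.INTER_CUBIC)[150*5:230*5,180*5:260*5],cv2.resize(tm,None,fx=5,fy=5,interpolation=cv2.INTER_CUBIC),cv2.TM_CCOEFF_NORMED)
_,v,_,l=cv2.minMaxLoc(r);print(v,180+l[0]/5-(x-8),150+l[1]/5-(y-5))
E
```

```text
16.45 [568.73 128.37 198.82] [ 0.69 -0.28 -2.24] [-0.04 -0.03  0.  ] 0.129849986140563 [-0.    0.71  0.71 -0.  ]
pred [ -1.56948271 -18.68826346] [-0.02615805 -0.31147106]
0.8739882111549377 -1.5999999999999943 -19.19999999999999
```

View pics/s17z.png

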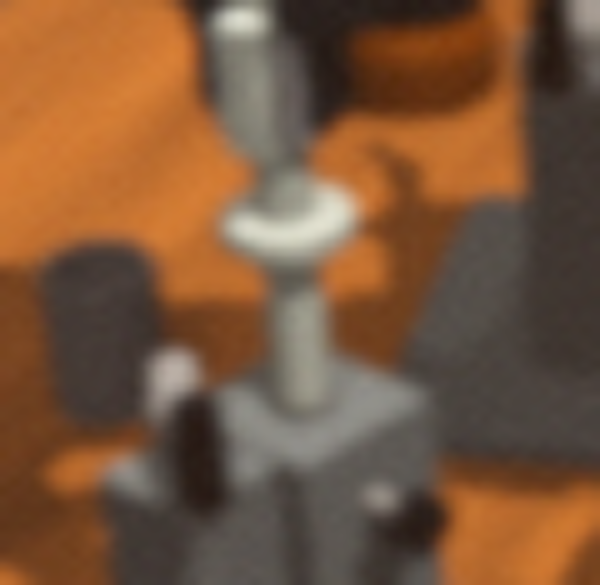

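View pics/top17raw.png

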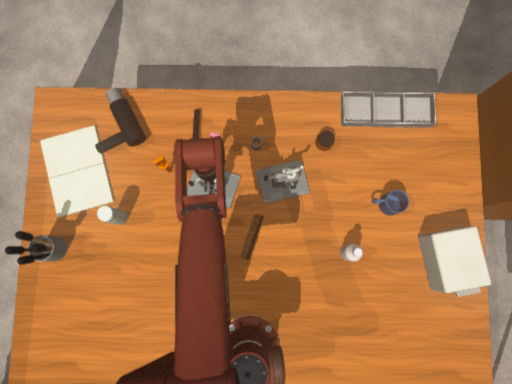

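```bash
python3 - <<'E'
from station import telemetry,hand_in
o=telemetry.get_obs();print(o["clock"],o["tcp_pos"],o["contact_force"],abs(o["qvel"]).max())
print(hand_in())
E
```

```text
16.45 [568.72700156 128.36832714 198.82336966] [ 0.68739563 -0.27722612 -2.23547558] 0.0012748619198698838
the job is handed in; nothing more can be done
None
```

The job is handed in: the post with the flat blade is raised about 60 mm, and the gripper is still holding it upright and still. The clock read 16.45 s of the 48 s allowed.

- **Latch:** I pushed the knob aside until the bar stood at about 1 rad, read from the top picture. That is past the 0.62 rad it needed, and the bar was clear of the collar before I took hold of the post.
- **Lift:** I gripped the blade on its flat sides and drew it straight up. Telemetry gives a rise of 60.2 mm. Tracking the collar in the side picture gave about 61.5 mm, but that is only good to about 1 mm. A dark line shows at the sleeve's top where the groove should be, but it is too fine to judge the height by.
- **Forces:** Readings taken during the lift stayed within about 3.5 N. A 0.5 mm correction part-way up removed a slight side load on the post. At the end the force was about 2 N and the arm was at rest.
- **Other items:** In the last pictures the fork stand, the orange and pink look-alikes and the other items look unmoved. The arm covers part of the top view.
- **What disagreed:** The fingertips sat about 27 mm higher than the reported tool position. My first pass at the knob therefore went over it without touching, and I corrected the height from the pictures. I did not find the cause.

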